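# Set the ratchet and snug the bench vice

### The job

The ratchet on the little blue bench vice is set to loosen: gently push its yellow thumb lever fully over clockwise (seen from above) to the tightening side. Then work the red handle clockwise, swinging it back for another stroke as often as needed, until the aluminium pump housing is held firmly between jaw and back stop: stop at a pull of about 11 N at the middle of the grip, as the thin-walled housing is crushed by much more. Let go, leaving the lever set to tighten, the housing upright in the vice and everything else on the bench where it is.

Things in the scene. Friction and masses are not known exactly. Their poses are not given: they have to be found in the camera images.
- vice: Fixed blue bench vice. Origin on the bench surface (z = 0), on the vertical turning axis of the ratchet; z up. Base plate 12 mm thick, x -60 to 90, y -235 to 65 mm; gear block 84 x 84 x 80 mm high around the origin. Jaws on its -y side: a hidden gear moves the jaw along -y, 15 mm per radian turned clockwise. Steel pins 118 mm tall, 78 mm from the axis at +-0.85 rad from +x limit the handle.
- ratchet (a joint): Handle angle about the vice's axis, rad: 0 = handle along the vice's +x, positive = clockwise from above (tightening), stops at +-0.6. The ratchet cannot come off: steel head 72 mm diameter, 90 to 120 mm above the bench; steel bar; red grip. Set to tighten, it drives clockwise and runs free counter-clockwise; on each clockwise stroke it runs free by up to 0.6 rad until the pawl catches a tooth.
- grip (a point): Middle of the red grip, 145 mm from the axis, 105 mm above the bench; grip 22 mm wide and high, from 95 to 180 mm from the axis; x outwards, z up. Sideways force here: 1 to 2 N running free, 3 to 5 N while driving the unloaded jaw, then climbing over some 0.5 rad. About 11 N is right; from about 15 N the housing is crushed. When let go the handle springs back a little; the clamping stays.
- selector (a joint): Pawl selector angle relative to the handle, rad, positive = clockwise from above: stop at -0.35 = loosening, stop at +0.35 = tightening. It turns about a vertical pivot on top of the ratchet head, 24.3 mm from the head's axis on the side away from the handle; at 0 the lever points along the handle. Stays where left; about 2 N at the thumb piece moves it. Its stops are hard; over 20 N damages it.
- thumb_piece: Yellow thumb piece standing on the free end of the selector lever: 14 mm along the lever, 10 mm across, 20 mm high. Origin at the centre of its foot, 30 mm from the selector's pivot towards the handle, 126 mm above the bench, 4 mm above the head. From stop to stop it travels 21 mm sideways.
- thumb (a point): Point inside the yellow thumb piece, 12 mm above its foot (138 mm above the bench), 30 mm from the selector's pivot; x points along the lever, away from the pivot, z up.
- jaw: Moving steel jaw, 75 mm along the vice's x, 20 mm thick along y, top 59 mm above the bench. Origin at the middle of its foot, 12 mm above the bench.
- backstop: Blue back stop block, fixed on the vice's base plate, 85 mm along x, 30 mm thick along y, top 58 mm above the bench. Origin at the middle of its foot. Its place on the plate differs from start to start.
- housing: Loose aluminium pump housing standing on the base plate between jaw and back stop: block 56 mm (x) by 46 mm (y) by 40 mm high with a round neck on top, 58 mm in all; 0.35 kg. Origin at the centre of its foot, z up. Not to be handled.
- socket_a: Loose steel socket, 26 mm diameter, 32 mm tall, standing on the vice's base plate beside the housing: leave alone.
- socket_b: Loose steel socket, 32 mm diameter, 36 mm tall: leave alone.
- cleaner: Blue cleaner bottle, 190 mm tall: leave alone.
- grease_tin: Yellow tin, 90 mm tall: leave alone.
- spanner: Spanner lying on the bench: leave alone.
- driver: Screwdriver lying on the bench: leave alone.
- hammer: Hammer lying on the bench: leave alone.

How it is judged:
On the way, in this order (a step that is already met when the one before it is completed fails the run):
1. the selector lever is pushed over to the tightening side (value of joint selector above 0.27 rad), for 0.2 s.
2. the housing is clamped firmly between jaw and back stop (contact force between each of jaw, backstop and housing above 35 N), for 0.2 s.
At the end, for the whole second after the job is handed in: The selector is on the tightening side (above 0.27 rad), the housing stands upright (within 0.08 rad) and still, held between jaw and back stop with more than 20 N on each after having been tightened to at least 35 N, and the robot has let go (value of joint selector above 0.27 rad and contact force between each of jaw, backstop and housing above 20 N and angle between housing's own z axis and vertical below 0.08 rad and linear speed of housing below 0.01 m/s); the robot touches nothing.
It fails at once if the thin-walled housing is crushed (more than 120 N from the jaw) (contact force between jaw and housing above 120 N).
It fails at once if the selector's thumb piece is pushed with more than 20 N (contact force between anything else and thumb_piece above 20 N).
It fails at once if something else on the bench is moved by more than 30 mm (distance of any of socket_a, socket_b, cleaner, grease_tin, spanner, driver, hammer from where it was at the start of the episode above 0.03 m).
It also fails if it takes over 72 s, if anything falls off the work surface, if the arm or the gripper's body presses on something with over 40 N, if the wrist force passes 120 N, or if a joint passes its speed limit or range.

### The arm

A 6-joint arm with a two-finger parallel gripper is mounted at the origin on the work surface. World frame = base frame: x ahead of the robot, y to its left, z up, the work surface at z = 0. Lengths are in m, angles in rad, forces in N, time in s.
With the tool pointing down it reaches from about 0.3 to 0.775 m from the base axis. Payload 14.6 kg.
Tool frame: the origin (TCP) lies midway between the tips of the shut fingers; the grasp point (between the pads) lies 19 mm behind it; z points along the fingers, x is the direction in which the jaws open and shut, and the axes are right-handed (so a half turn about z gives the same grasp; the last joint's range is limited). The gripper opens to 94 mm and grips with 3 to 60 N. Pads are 16 mm wide; open, the fingers measure 119 mm over their backs; the gripper's body (75 mm by 177 mm) begins 78 mm behind the grasp point.
Start: joints at [-1.221, 0.3, 1.521, -0, 1.321, -0.067], TCP at [0.223, -0.503, 0.173] pointing down, gripper open.
Joint ranges: [-3.03, 3.03], [-0.79, 2.21], [0.23, 2.52], [-1.04, 4.18], [0, 3.07], [-2.55, 2.55]. Speed limits (rad/s): [2.22, 2.22, 2.57, 3.14, 3.14, 3.14].

### API

Orientations are given as a unit quaternion [w, x, y, z].
In Python, from workcell import arm gives the robot as it stands.
- The arm moves only by the tool apply_moves, never from a script. Its argument "deltas" is a list of rows, each a list of 6 numbers: the shift along the world's x, y, z in cm, then the turn, a rotation vector about the world's x, y, z in rad. A call has exactly 5 rows; each row is the pose to reach, as a shift and turn from the pose commanded when the call began; what a row does not reach only later rows make up. A row lasts 1/12 s, in which the tool goes at most 41.7 mm and 7.16 degrees, less where a joint would pass 70% of its speed; a pose out of reach is approached as far as the arm can. A call with a gripper value outside its range is refused whole. "grip" is the finger opening in cm, from 0 to 9.4, set as the call begins (left out, the last holds). The fingers move at their own pace and stop on an object; "newtons" is the grip in N (left out, the last holds). Time passes only in rows, so rows that repeat a pose let the fingers close, or fill a call up. It gives the time, the measured TCP pose, the force and the opening at its end, in the units of the state.
- arm.observe(): the state, without advancing time (a new reading comes with each control period).
- arm.read_camera(name): name is "side" or "top"; returns (picture, depth): 480x640x3 uint8, red, green, blue; 480x640 float32, m along the optical axis (not along the pixel's ray), 0 where there is no reading.
- arm.calibration(name): a dict with "intrinsics" (3x3 intrinsics, pixels), "k1" (the pictures are not rectified: a ray, as slopes to the right and down, at radius r is drawn at 1 + k1 r^2 times it, then the intrinsics apply), "R" (3x3) and "t" (3): a world point X has camera coordinates R X + t. Camera axes: x right, y down, z forward; pixel columns grow to the right and rows downward; lengths in m; the calibration is good to about 2 mm. A picture is of the moment at which its call begins. calibration takes no time and is no camera call.
- arm.job_done(): hands the job in, once; it reports no verdict.
The state is a dict: "t": time; "joint_positions": joint angles; "dq": joint speeds; "joint_efforts": joint torques, N m; "position": TCP position; "orientation": TCP orientation; "contact_force": force on the tool from outside, world axes, zero at the start; "torque": the same for the moment, N m; "opening": finger opening in m.
Only numpy, scipy, OpenCV 4.12 (cv2) and the standard library are available. Lean on these libraries where they do the work, as an engineer would, in place of code of your own. Each camera call takes 0.05 s, during which the arm holds its last target. There are 200 camera calls.

## Working session

There is one attempt and no reset: what is moved stays moved. The work goes in short steps, Python scripts to look and compute and a tool call to move; the robot and the scene stay as the last step left them, time stands still between calls to the robot, and variables do not carry over. Pictures are saved under pics/ and viewed, about 8 in all and at most 12, crops included, and the job is handed in when it is done.

Besides the shell and the picture viewer there is one more tool, called after "Call:" as a command line: name --pt "numbers of a row" for each row, then --argument value for the rest. apply_moves: Moves the arm, as the interface text tells. Its arguments: {"type":"object","properties":{"deltas":{"type":"array","items":{"type":"array","items":{"type":"number"}}},"grip":{"type":"number"},"newtons":{"type":"number"}},"required":["deltas"]}

```bash
mkdir -p pics; ls; cat > h.py <<'E'
import numpy as np, cv2
from workcell import arm
def px2w(name,u,v,depth=None,z=None):
    c=arm.calibration(name);K=np.array(c["intrinsics"]);R=np.array(c["R"]);t=np.array(c["t"])
    d=np.array([c["k1"],0,0,0,0],float)
    p=cv2.undistortPoints(np.array([[[u,v]]],float),K,d)[0,0]
    ray=R.T@np.array([p[0],p[1],1]);o=-R.T@t
    s=depth if depth is not None else (z-o[2])/ray[2]
    return o+s*ray
def w2px(name,X):
    c=arm.calibration(name);K=np.array(c["intrinsics"]);R=np.array(c["R"]);t=np.array(c["t"])
    return cv2.projectPoints(np.atleast_2d(np.array(X,float)),cv2.Rodrigues(R)[0],t,K,np.array([c["k1"],0,0,0,0],float))[0][:,0]
E
python3 - <<'E'
from h import *
for n in("top","side"):
    p,d=arm.read_camera(n);cv2.imwrite(f"pics/{n}0.png",p[:,:,::-1]);np.save(f"{n}0.npy",d)
    c=arm.calibration(n);print(n,c["intrinsics"],c["k1"],-np.array(c["R"]).T@c["t"])
print(arm.observe())
E
```

```text
pics
top [[583.68302643   0.         317.36703461]
 [  0.         583.68302643 245.3365905 ]
 [  0.           0.           1.        ]] -0.14810248551478258 [ 0.3659957  -0.02465554  1.67262133]
side [[523.57555732   0.         324.70737087]
 [  0.         523.57555732 242.08238295]
 [  0.           0.           1.        ]] -0.056378765967772276 [ 1.27463037 -0.75110021  0.84399752]
{'t': 0.1, 'joint_positions': array([-1.22061635e+00,  3.00435322e-01,  1.52149476e+00,  1.57969637e-05,
        1.32067348e+00, -6.65871030e-02]), 'dq': array([-0.00023721, -0.0020765 , -0.00088027,  0.00050534, -0.00094365,
        0.00034418]), 'joint_efforts': array([ 2.21737464e-03, -5.32644582e+01, -3.53281903e+01,  7.10275839e-02,
        2.35299126e-02, -6.33047534e-05]), 'position': array([ 0.22256502, -0.50268081,  0.17234248]), 'orientation': array([-3.09435749e-04,  8.38093801e-01, -5.45525916e-01, -3.99743388e-04]), 'contact_force': array([ 0.50946394, -0.00338023,  0.14258245]), 'torque': array([ 0.03199218, -0.05981524, -0.01443237]), 'opening': 0.09421239574320361}
```

View pics/top0.png

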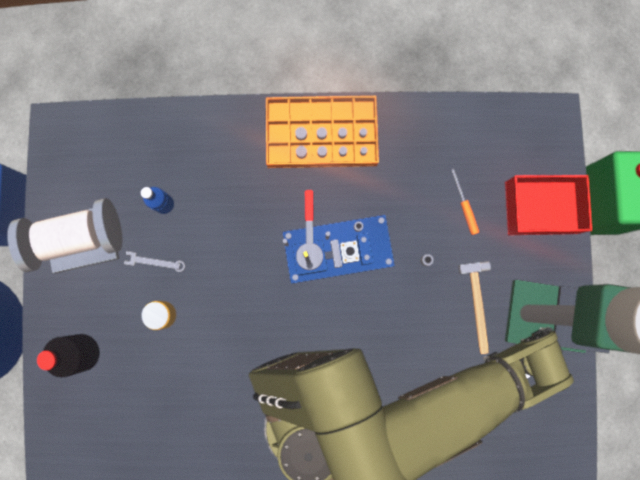

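View pics/side0.png

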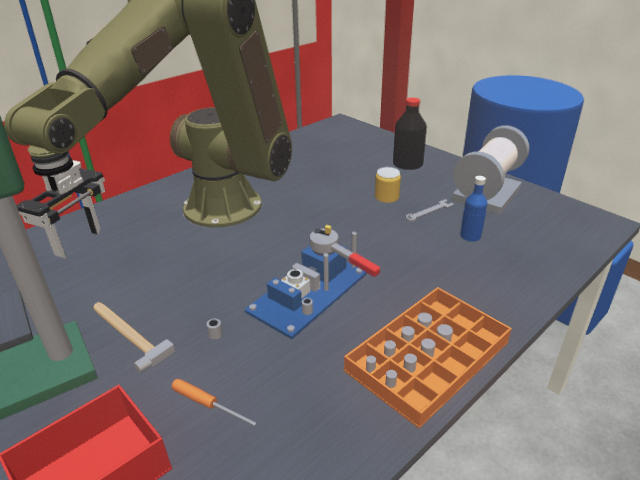

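The top view shows the vice at about (310,255), with the handle pointing up to (309,195) and the jaws to the right. I'll enlarge both views.

```bash
python3 - <<'E'
from h import *
p=cv2.imread("pics/top0.png");cv2.imwrite("pics/topc.png",cv2.resize(p[180:290,275:400],(750,600*110//100)[:2] if 0 else (750,600),interpolation=cv2.INTER_CUBIC)) if 0 else cv2.imwrite("pics/topc.png",cv2.resize(p[185:285,275:400],None,fx=6,fy=6,interpolation=cv2.INTER_CUBIC))
p=cv2.imread("pics/side0.png");cv2.imwrite("pics/sidec.png",cv2.resize(p[220:340,240:390],None,fx=5,fy=5,interpolation=cv2.INTER_CUBIC))
E
```

```text
(no output)
```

View pics/topc.png

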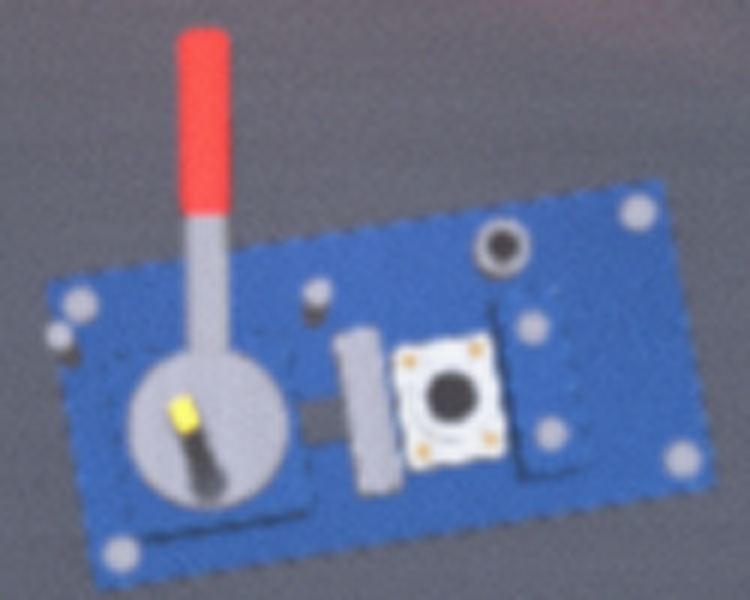

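View pics/sidec.png

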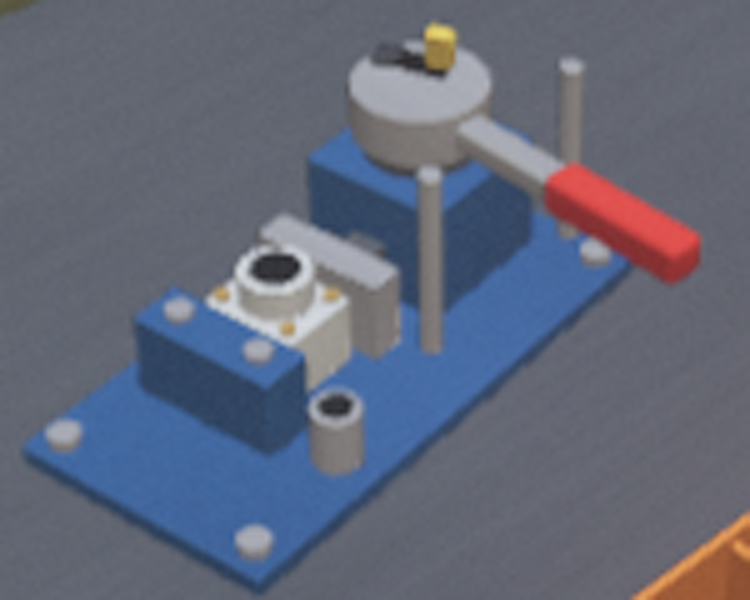

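```bash
python3 - <<'E'
from h import *
P={}
for n,x,y,z in [("head",208,430,.12),("gend",204,30,.116),("gstart",205,214,.116),("thumbtop",184,408,.146),("thumbmid",184,412,.138),("pivot",207,485,.128),("pinL",60,335,.118),("pinR",318,292,.118),("c1",48,283,.012),("c2",660,183,.012),("c3",715,487,.012),("c4",100,588,.012),("jaw1",333,340,.059),("jaw2",380,328,.059),("jaw3",403,488,.059),("hous1",393,345,.052),("hous2",490,335,.052),("bs1",497,303,.058),("bs2",523,480,.058),("sockA",500,246,.032)]:
    P[n]=px2w("top",275+x/6,185+y/6,z=z); print(n,P[n].round(4))
vx=(P["c1"]-P["c4"]+P["c2"]-P["c3"])[:2];yaw=np.arctan2(vx[1],vx[0]);
m=(P["pinL"]+P["pinR"])[:2]/2-P["head"][:2]
print("yaw",yaw,"from pins",np.arctan2(m[1],m[0]),np.linalg.norm(P["pinL"]-P["head"]))
h=(P["gend"]-P["head"])[:2];print("handle",np.arctan2(h[1],h[0]),np.linalg.norm(h))
s=(P["thumbmid"]-P["pivot"])[:2];print("sel",np.arctan2(s[1],s[0]))
# origin from corners: mean = R*(15,-85)
c=np.mean([P[k][:2] for k in("c1","c2","c3","c4")],0);R=np.array([[np.cos(yaw),-np.sin(yaw)],[np.sin(yaw),np.cos(yaw)]])
print("origin from plate",c-R@[.015,-.085])
# side check: predicted
q=w2px("side",[np.r_[P["head"][:2],.12],P["gend"],P["thumbtop"]]);print((q-[240,220])*5)
E
```

```text
head [ 0.4787 -0.0116  0.12  ]
gend [ 0.6598 -0.0129  0.116 ]
gstart [ 0.5761 -0.0119  0.116 ]
thumbtop [ 0.4867 -0.0015  0.146 ]
thumbmid [ 0.4856 -0.0013  0.138 ]
pivot [ 0.4538 -0.0108  0.128 ]
pinL [0.5226 0.0537 0.118 ]
pinR [ 0.5398 -0.0618  0.118 ]
c1 [0.5583 0.0644 0.012 ]
c2 [ 0.6012 -0.2296  0.012 ]
c3 [ 0.4548 -0.2515  0.012 ]
c4 [0.4125 0.0418 0.012 ]
jaw1 [ 0.5239 -0.0697  0.059 ]
jaw2 [ 0.529  -0.0916  0.059 ]
jaw3 [ 0.4547 -0.1006  0.059 ]
hous1 [ 0.5217 -0.0977  0.052 ]
hous2 [ 0.5255 -0.143   0.052 ]
bs1 [ 0.5398 -0.1462  0.058 ]
bs2 [ 0.4573 -0.1562  0.058 ]
sockA [ 0.5697 -0.1503  0.032 ]
yaw 0.15137559308401058 from pins 0.1430080021125775 0.07868474232632695
handle -0.007371561296541094 0.18105546120597366
sel 0.28929978929435923
origin from plate [ 0.47906748 -0.01193676]
[[407.27959872  77.50704494]
 [676.93929291 242.15048636]
 [432.50794825  32.05869675]]
```

Call:
apply_moves --pt "1.5 2.8 1 0 0 -0.083" --pt "3.3 6.2 2 0 0 -0.166" --pt "5 9.5 2.8 0 0 -0.25" --pt "6.9 13 2.8 0 0 -0.333" --pt "8.7 16.6 2.8 0 0 -0.417" --grip 4 --newtons 20

```text
t: 0.52
position: [0.3101, -0.3354, 0.201]
orientation: [-0.0, -0.705, 0.709, -0.0]
contact_force: [0.9, -0.3, -0.2]
opening: 0.0639
```

Call:
apply_moves --pt "1.8 3.5 0 0 0 0" --pt "3.6 7 0 0 0 0" --pt "5.4 10.5 0 0 0 0" --pt "7.2 14 0 0 0 0" --pt "9 17.5 0 0 0 0"

```text
t: 0.93
position: [0.4, -0.16, 0.2009]
orientation: [0.0, -0.707, 0.707, -0.0]
contact_force: [1.5, -0.3, 1.0]
opening: 0.0404
```

Call:
apply_moves --pt "1.8 3.5 0 0 0 0" --pt "3.6 7 0 0 0 0" --pt "5.4 10.5 0 0 0 0" --pt "7.2 14 0 0 0 0" --pt "8.4 16 0 0 0 0"

```text
t: 1.35
position: [0.4843, 0.0013, 0.2006]
orientation: [-0.0, 0.708, -0.707, -0.0]
contact_force: [0.5, -0.7, 0.4]
opening: 0.04
```

Call:
apply_moves --pt "-0.1 -0.3 -2 0 0 0" --pt "-0.1 -0.3 -4 0 0 0" --pt "-0.1 -0.3 -5.8 0 0 0" --pt "-0.1 -0.3 -6.8 0 0 0" --pt "-0.1 -0.3 -6.8 0 0 0"

```text
t: 1.77
position: [0.4816, -0.0048, 0.1309]
orientation: [-0.001, -0.707, 0.707, 0.001]
contact_force: [1.3, -0.5, -0.7]
opening: 0.04
```

Call:
apply_moves --pt "0 -0.2 0 0 0 0" --pt "0 -0.4 0 0 0 0" --pt "0 -0.6 0 0 0 0" --pt "0 -0.8 0 0 0 0" --pt "0 -1.0 0 0 0 0"

```text
t: 2.18
position: [0.4829, -0.0152, 0.1334]
orientation: [0.0, -0.707, 0.707, -0.0]
contact_force: [0.4, 0.1, -0.2]
opening: 0.0403
```

Call:
apply_moves --pt "0 -0.2 0 0 0 0" --pt "0 -0.4 0 0 0 0" --pt "0 -0.6 0 0 0 0" --pt "0 -0.8 0 0 0 0" --pt "0 -1.0 0 0 0 0"

```text
t: 2.6
position: [0.4826, -0.0251, 0.1329]
orientation: [-0.0, -0.707, 0.707, -0.0]
contact_force: [0.7, 0.0, 0.3]
opening: 0.0401
```

Call:
apply_moves --pt "0 -0.1 0 0 0 0" --pt "0 -0.2 0 0 0 0" --pt "0 -0.3 0 0 0 0" --pt "0 -0.4 0 0 0 0" --pt "0 -0.5 0 0 0 0"

```text
t: 3.02
position: [0.4826, -0.03, 0.1328]
orientation: [-0.0, -0.707, 0.707, 0.0]
contact_force: [1.1, -0.5, -0.1]
opening: 0.0401
```

```bash
python3 - <<'E'
from h import *
o=arm.observe();print(o["position"],o["contact_force"])
p,d=arm.read_camera("side");cv2.imwrite("pics/side1.png",cv2.resize(p[180:300,260:390,::-1],None,fx=5,fy=5,interpolation=cv2.INTER_CUBIC))
E
```

```text
[ 0.48264357 -0.02997423  0.13282876] [ 1.06902358 -0.45051948 -0.13138943]
```

View pics/side1.png

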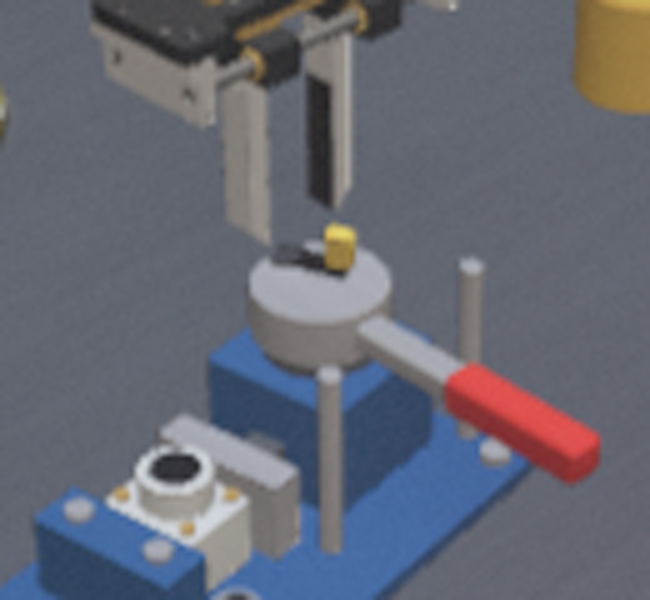

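The side view shows the lever still at the loosening side, with its thumb piece at (340,245). The fingertips, at (250,240) and (330,205), look to be above or behind it. I'll check the projection.

```bash
python3 - <<'E'
from h import *
X=[[.4826,-.05,.1328],[.4826,-.01,.1328],[.483,-.0017,.146],[.483,-.0017,.126],[.479,-.012,.12]]
print(((w2px("side",X)-[260,180])*5).round())
for u,v in [(250,240),(330,205)]:
    U,V=260+u/5,180+v/5
    for z in (.133,.15,.17): print(u,z,px2w("side",U,V,z=z))
p,d=arm.read_camera("side");
for u,v in [(240,215),(320,190),(340,240),(315,360)]: 
    U,V=260+u/5,180+v/5; dd=d[int(V),int(U)]; print(u,v,dd,px2w("side",U,V,depth=dd))
p,d=arm.read_camera("top");cv2.imwrite("pics/top1.png",cv2.resize(p[150:290,260:400,::-1],None,fx=4,fy=4,interpolation=cv2.INTER_CUBIC))
E
```

```text
[[255. 289.]
 [315. 258.]
 [327. 229.]
 [327. 263.]
 [307. 278.]]
250 0.133 [ 0.44831146 -0.02204233  0.133     ]
250 0.15 [ 0.46806881 -0.03947415  0.15      ]
250 0.17 [ 0.49131274 -0.05998218  0.17      ]
330 0.133 [0.45267932 0.02927827 0.133     ]
330 0.15 [0.47233223 0.01061937 0.15      ]
330 0.17 [ 0.49545329 -0.01133228  0.17      ]
240 215 1.2378172 [ 0.48607313 -0.0611768   0.18220382]
320 190 1.2658632 [ 0.49006896 -0.01278632  0.17679482]
340 240 1.2856905 [ 0.49445962 -0.00385861  0.14598242]
315 360 1.2851413 [ 0.51003945 -0.03640365  0.09780181]
```

View pics/top1.png

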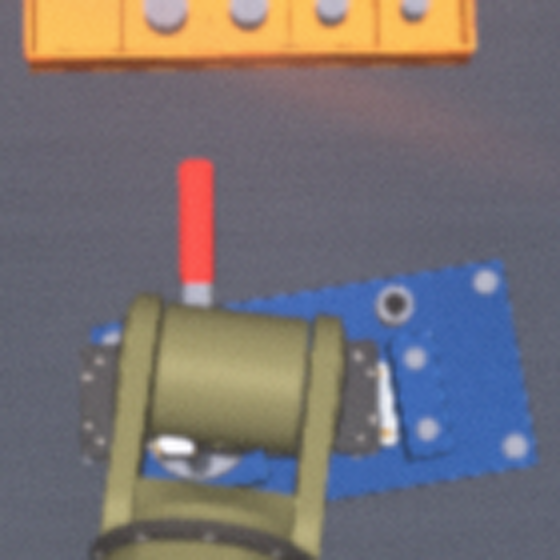

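```bash
python3 - <<'E'
from h import *
d=np.load("side0.npy")
for u,v in [(54,250),(54,254),(56,256),(57,250),(94,228),(95,232),(96,235)]:
    print(u,v,px2w("side",u,v,depth=d[v,u]).round(4))
print(w2px("side",[[.2226,-.5027,.1723]]))
p,d=arm.read_camera("side")
for v in range(212,232,2): print(v,[ (u,*px2w("side",u,v,depth=d[v,u]).round(3)) for u in (308,311,325)])
E
```

```text
54 250 [ 0.2432 -0.5568  0.2271]
54 254 [ 0.2383 -0.5586  0.2152]
56 256 [-0.098  -0.493   0.0026]
57 250 [ 0.251  -0.5528  0.229 ]
94 228 [ 0.2077 -0.4555  0.2194]
95 232 [ 0.2089 -0.4563  0.2096]
96 235 [-0.1268 -0.3632 -0.0011]
[[ 82.00494736 256.43557561]]
212 [(308, np.float64(0.49), np.float64(-0.063), np.float64(0.215)), (311, np.float64(0.493), np.float64(-0.057), np.float64(0.214)), (325, np.float64(0.494), np.float64(-0.013), np.float64(0.195))]
214 [(308, np.float64(0.487), np.float64(-0.061), np.float64(0.207)), (311, np.float64(0.494), np.float64(-0.058), np.float64(0.209)), (325, np.float64(0.489), np.float64(-0.008), np.float64(0.186))]
216 [(308, np.float64(0.487), np.float64(-0.061), np.float64(0.202)), (311, np.float64(0.492), np.float64(-0.057), np.float64(0.202)), (325, np.float64(0.489), np.float64(-0.009), np.float64(0.18))]
218 [(308, np.float64(0.488), np.float64(-0.062), np.float64(0.198)), (311, np.float64(0.493), np.float64(-0.058), np.float64(0.198)), (325, np.float64(0.489), np.float64(-0.008), np.float64(0.174))]
220 [(308, np.float64(0.487), np.float64(
[... 446 characters left out ...]
494), np.float64(-0.059), np.float64(0.182)), (325, np.float64(0.304), np.float64(0.166), np.float64(-0.004))]
226 [(308, np.float64(0.282), np.float64(0.117), np.float64(0.0)), (311, np.float64(0.496), np.float64(-0.061), np.float64(0.179)), (325, np.float64(0.482), np.float64(-0.002), np.float64(0.145))]
228 [(308, np.float64(0.29), np.float64(0.11), np.float64(0.0)), (311, np.float64(0.297), np.float64(0.116), np.float64(0.001)), (325, np.float64(0.485), np.float64(-0.005), np.float64(0.142))]
230 [(308, np.float64(0.296), np.float64(0.104), np.float64(-0.002)), (311, np.float64(0.302), np.float64(0.11), np.float64(-0.001)), (325, np.float64(0.487), np.float64(-0.007), np.float64(0.138))]
```

The visible fingertips are about 30 mm above the reported TCP, so they passed over the thumb piece. I'll re-centre, go lower step by step and check the force.

Call:
apply_moves --pt "0 1.4 0 0 0 0" --pt "0 2.8 0 0 0 0" --pt "0 2.8 -0.7 0 0 0" --pt "0 2.8 -1.4 0 0 0" --pt "0 2.8 -2.0 0 0 0"

```text
t: 3.63
position: [0.4824, -0.0022, 0.1118]
orientation: [0.0, 0.707, -0.707, -0.0]
contact_force: [-0.8, 0.6, -0.2]
opening: 0.0399
```

Call:
apply_moves --pt "0 0 -0.2 0 0 0" --pt "0 0 -0.4 0 0 0" --pt "0 0 -0.6 0 0 0" --pt "0 0 -0.8 0 0 0" --pt "0 0 -0.8 0 0 0"

```text
t: 4.05
position: [0.4826, -0.002, 0.1046]
orientation: [-0.0, -0.707, 0.707, 0.0]
contact_force: [-1.2, -0.2, -0.6]
opening: 0.0399
```

```bash
python3 - <<'E'
from h import *
o=arm.observe();print(o["position"],o["contact_force"])
p,d=arm.read_camera("side");cv2.imwrite("pics/side2.png",cv2.resize(p[180:280,270:370,::-1],None,fx=6,fy=6,interpolation=cv2.INTER_CUBIC))
E
```

```text
[ 0.48255453 -0.00204156  0.10456549] [-1.23958504 -0.1570856  -0.63736261]
```

View pics/side2.png

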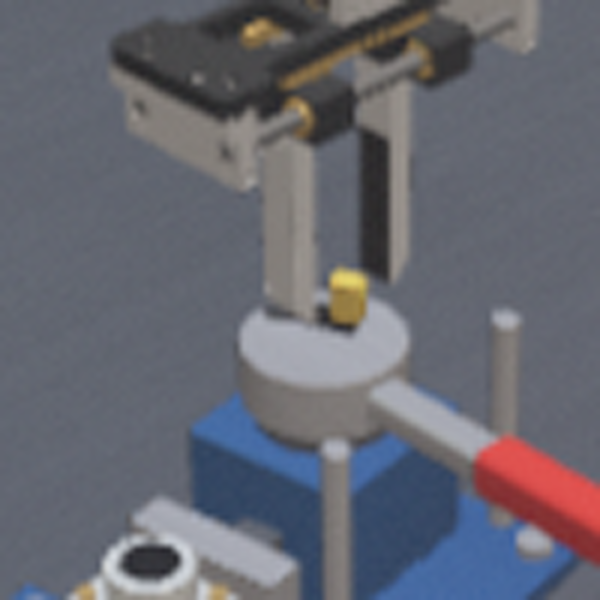

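The fingers now straddle the thumb piece at (347,297), with tips just above the head. I'll go slightly lower and then push.

Call:
apply_moves --pt "0 0 -0.2 0 0 0" --pt "0 0 -0.4 0 0 0" --pt "0 0 -0.5 0 0 0" --pt "0 -0.3 -0.5 0 0 0" --pt "0 -0.6 -0.5 0 0 0"

```text
t: 4.52
position: [0.4826, -0.0081, 0.0998]
orientation: [0.0, 0.707, -0.707, -0.0]
contact_force: [0.6, 0.6, 1.2]
opening: 0.04
```

Call:
apply_moves --pt "0 -0.2 0 0 0 0" --pt "0 -0.4 0 0 0 0" --pt "0 -0.6 0 0 0 0" --pt "0 -0.8 0 0 0 0" --pt "0 -1.0 0 0 0 0"

```text
t: 4.93
position: [0.4828, -0.018, 0.0999]
orientation: [0.0, -0.707, 0.707, -0.0]
contact_force: [0.1, 2.3, -0.0]
opening: 0.0404
```

Call:
apply_moves --pt "0 -0.2 0 0 0 0" --pt "0 -0.4 0 0 0 0" --pt "0 -0.6 0 0 0 0" --pt "0 -0.8 0 0 0 0" --pt "0 -0.9 0 0 0 0"

```text
t: 5.35
position: [0.4828, -0.0271, 0.0999]
orientation: [0.0, -0.707, 0.707, -0.0]
contact_force: [1.9, 3.2, 0.4]
opening: 0.0399
```

```bash
python3 - <<'E'
from h import *
o=arm.observe();print(o["position"],o["contact_force"])
p,d=arm.read_camera("side");cv2.imwrite("pics/side3.png",cv2.resize(p[180:280,270:370,::-1],None,fx=6,fy=6,interpolation=cv2.INTER_CUBIC))
E
```

```text
[ 0.48281657 -0.02707385  0.0999225 ] [1.88229242 3.19818442 0.41140899]
```

View pics/side3.png

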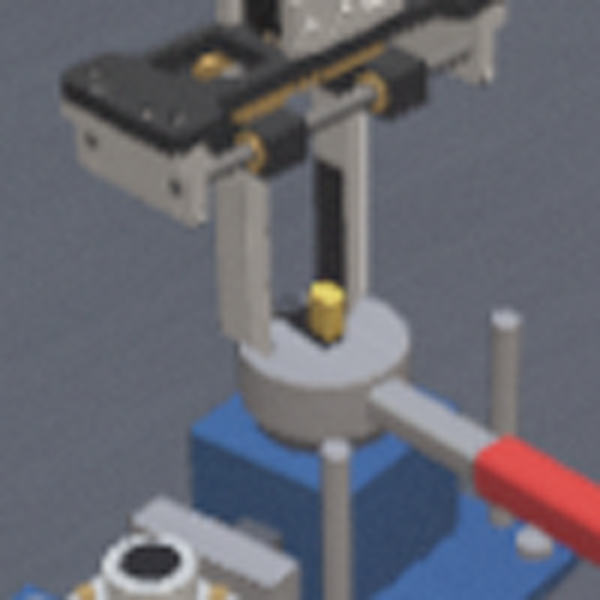

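The thumb piece, now at (327,310), is moving with about 2–3 N. I'll continue slowly to the stop.

Call:
apply_moves --pt "0 -0.1 0 0 0 0" --pt "0 -0.2 0 0 0 0" --pt "0 -0.3 0 0 0 0" --pt "0 -0.4 0 0 0 0" --pt "0 -0.5 0 0 0 0"

```text
t: 5.82
position: [0.4826, -0.032, 0.0998]
orientation: [-0.0, -0.707, 0.707, 0.0]
contact_force: [1.8, 3.1, 0.3]
opening: 0.0398
```

Call:
apply_moves --pt "0 -0.03 0 0 0 0" --pt "0 -0.06 0 0 0 0" --pt "0 -0.09 0 0 0 0" --pt "0 -0.12 0 0 0 0" --pt "0 -0.15 0 0 0 0"

```text
t: 6.23
position: [0.4825, -0.0332, 0.0998]
orientation: [0.0, -0.707, 0.707, 0.0]
contact_force: [0.6, 6.5, 2.2]
opening: 0.0399
```

Call:
apply_moves --pt "0 0 0 0 0 0" --pt "0 -0.01 0 0 0 0" --pt "0 -0.02 0 0 0 0" --pt "0 -0.03 0 0 0 0" --pt "0 -0.03 0 0 0 0"

```text
t: 6.65
position: [0.4825, -0.0332, 0.0998]
orientation: [0.0, -0.707, 0.707, 0.0]
contact_force: [1.1, 6.8, 1.5]
opening: 0.04
```

Call:
apply_moves --pt "0 0.6 0 0 0 0" --pt "0 1.3 0 0 0 0" --pt "0 1.3 2 0 0 0" --pt "0 1.3 4.5 0 0 0" --pt "0.5 1.3 6 0 0 0"

```text
t: 7.07
position: [0.4876, -0.0204, 0.1618]
orientation: [-0.0, 0.707, -0.707, 0.001]
contact_force: [-0.0, 0.7, 1.1]
opening: 0.0397
```

Call:
apply_moves --pt "3.5 0.1 0 0 0 0" --pt "7 0.3 0 0 0 0" --pt "10.5 0.5 0 0 0 0" --pt "13.7 0.7 0 0 0 0" --pt "13.7 0.7 0 0 0 0"

```text
t: 7.48
position: [0.6276, -0.0131, 0.1576]
orientation: [0.001, 0.707, -0.707, -0.001]
contact_force: [-1.4, 1.1, -0.4]
opening: 0.0401
```

```bash
python3 - <<'E'
from h import *
o=arm.observe();print(o["position"],o["contact_force"])
p,d=arm.read_camera("top");q,d=arm.read_camera("side")
f=lambda a:cv2.resize(a[:,:,::-1],(400,400),interpolation=cv2.INTER_CUBIC)
cv2.imwrite("pics/c4.png",np.hstack([f(p[180:280,270:370]),f(q[180:280,270:370])]))
E
```

```text
[ 0.62759776 -0.01305404  0.15764834] [-1.38803696  1.09363073 -0.42114733]
```

View pics/c4.png

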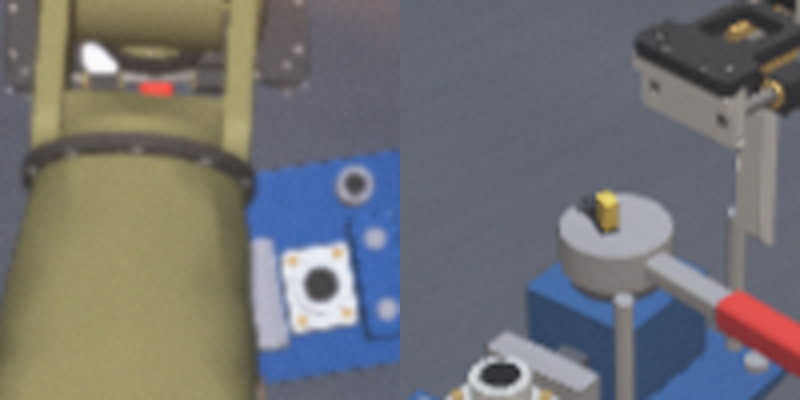

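The lever has swung over: its thumb piece in the side panel has moved to (606,205). I'll check the angle numerically.

```bash
python3 - <<'E'
from h import *
for a in (.35,.2,0,-.2,-.27,-.35):
    A=a-.007; print(a,w2px("side",[[.4547+.03*np.cos(A),-.0118+.03*np.sin(A),.146]])+[2.8,.6])
p,d=arm.read_camera("side");hsv=cv2.cvtColor(p,cv2.COLOR_RGB2HSV)
for im in (cv2.cvtColor(cv2.imread("pics/side0.png"),cv2.COLOR_BGR2HSV),hsv):
    m=cv2.inRange(im,(20,120,100),(35,255,255));m[:,:310]=0;m[:,340:]=0;m[:215]=0;m[245:]=0
    v,u=np.nonzero(m);print(len(u),u.mean(),v.mean())
for X in ([.483,-.0017,.138],[.4828,-.0223,.138]):print(w2px("side",[X]))
E
```

```text
0.35 [[328.19021183 226.46262163]]
0.2 [[327.25436556 227.31438943]]
0 [[325.65613672 228.32303549]]
-0.2 [[323.71611199 229.14730635]]
-0.27 [[322.97051808 229.38536686]]
-0.35 [[322.08367112 229.62268194]]
41 327.5609756097561 229.390243902439
35 321.2857142857143 232.42857142857142
[[325.43654789 228.58610748]]
[[319.32819048 231.75498068]]
```

The selector is at the stop: its image shift matches the full 0.7 rad. Next I'll lower over the grip.

Call:
apply_moves --pt "-0.2 0 -2 0 0 0" --pt "-0.2 0 -4 0 0 0" --pt "-0.2 0 -5.5 0 0 0" --pt "-0.2 0 -6 0 0 0" --pt "-0.2 0 -6.3 0 0 0"

```text
t: 8.05
position: [0.6219, -0.0137, 0.0969]
orientation: [-0.0, -0.707, 0.707, 0.0]
contact_force: [-0.5, -0.6, -0.8]
opening: 0.0398
```

Call:
apply_moves --pt "0 0 -0.8 0 0 0" --pt "0 0 -1.6 0 0 0" --pt "0 0 -2.4 0 0 0" --pt "0 0 -2.8 0 0 0" --pt "0 0 -2.8 0 0 0"

```text
t: 8.47
position: [0.6222, -0.0137, 0.0677]
orientation: [-0.001, -0.707, 0.707, 0.001]
contact_force: [-0.4, -0.0, -0.4]
opening: 0.0398
```

```bash
python3 - <<'E'
import numpy as np
def rows(a,b,n=5):
    print(f"{a:.2f}->{b:.2f}",[[round(14.3*(np.cos(p)-np.cos(a)),1 if abs(b-a)>.3 else 2),round(14.3*(np.sin(p)-np.sin(a)),1 if abs(b-a)>.3 else 2),0,0,0,round(p-a,3)] for p in np.linspace(a,b,n+1)[1:]])
for a,b in [(-.01,.39),(.39,.72),(.72,.42),(.42,.12),(.12,-.03),(-.03,-.18),(-.18,-.28),(-.28,-.38),(-.38,-.48),(-.48,.02),(-.38,.12),(.12,.52),(.02,.52),(.52,.72)]: rows(a,b)
E
```

```text
-0.01->0.39 [[np.float64(-0.0), np.float64(1.1), 0, 0, 0, np.float64(0.08)], [np.float64(-0.2), np.float64(2.3), 0, 0, 0, np.float64(0.16)], [np.float64(-0.4), np.float64(3.4), 0, 0, 0, np.float64(0.24)], [np.float64(-0.7), np.float64(4.5), 0, 0, 0, np.float64(0.32)], [np.float64(-1.1), np.float64(5.6), 0, 0, 0, np.float64(0.4)]]
0.39->0.72 [[np.float64(-0.4), np.float64(0.9), 0, 0, 0, np.float64(0.066)], [np.float64(-0.8), np.float64(1.7), 0, 0, 0, np.float64(0.132)], [np.float64(-1.3), np.float64(2.5), 0, 0, 0, np.float64(0.198)], [np.float64(-1.9), np.float64(3.3), 0, 0, 0, np.float64(0.264)], [np.float64(-2.5), np.float64(4.0), 0, 0, 0, np.float64(0.33)]]
0.72->0.42 [[np.float64(0.55), np.float64(-0.66), 0, 0, 0, np.float64(-0.06)], [np.float64(1.05), np.float64(-1.35), 0, 0, 0, np.float64(-0.12)], [np.float64(1.51), np.float64(-2.08), 0, 0, 0, np.float64(-0.18)], [np.float64(1.93), np.float64(-2.83), 0, 0, 0, np.float64(-0.24)], [np.float64(2.31), np.float64(-3.6), 0, 0, 0, np.float64(-0.3)]]
0.42->0.12 [[np.float64(0.33), np.float64(-0.79), 0, 0, 0, np.float64(-0.06)], [np.floa
[... 2957 characters left out ...]
5.4), 0, 0, 0, np.float64(0.4)]]
0.02->0.52 [[np.float64(-0.1), np.float64(1.4), 0, 0, 0, np.float64(0.1)], [np.float64(-0.3), np.float64(2.8), 0, 0, 0, np.float64(0.2)], [np.float64(-0.7), np.float64(4.2), 0, 0, 0, np.float64(0.3)], [np.float64(-1.2), np.float64(5.5), 0, 0, 0, np.float64(0.4)], [np.float64(-1.9), np.float64(6.8), 0, 0, 0, np.float64(0.5)]]
0.52->0.72 [[np.float64(-0.29), np.float64(0.49), 0, 0, 0, np.float64(0.04)], [np.float64(-0.61), np.float64(0.97), 0, 0, 0, np.float64(0.08)], [np.float64(-0.94), np.float64(1.43), 0, 0, 0, np.float64(0.12)], [np.float64(-1.29), np.float64(1.89), 0, 0, 0, np.float64(0.16)], [np.float64(-1.66), np.float64(2.32), 0, 0, 0, np.float64(0.2)]]
```

Call:
apply_moves --pt "0 1.1 0 0 0 0.08" --pt "-0.2 2.3 0 0 0 0.16" --pt "-0.4 3.4 0 0 0 0.24" --pt "-0.7 4.5 0 0 0 0.32" --pt "-1.1 5.6 0 0 0 0.4" --grip 3.0

```text
t: 8.88
position: [0.6121, 0.0426, 0.0692]
orientation: [-0.0, 0.834, -0.551, 0.001]
contact_force: [1.9, -1.1, -0.9]
opening: 0.0299
```

Call:
apply_moves --pt "-0.4 0.9 0 0 0 0.066" --pt "-0.8 1.7 0 0 0 0.132" --pt "-1.3 2.5 0 0 0 0.198" --pt "-1.9 3.3 0 0 0 0.264" --pt "-2.5 4.0 0 0 0 0.33"

```text
t: 9.3
position: [0.5869, 0.0827, 0.0693]
orientation: [-0.0, 0.914, -0.407, 0.001]
contact_force: [1.7, -0.7, -0.3]
opening: 0.0302
```

Call:
apply_moves --pt "0.55 -0.66 0 0 0 -0.06" --pt "1.05 -1.35 0 0 0 -0.12" --pt "1.51 -2.08 0 0 0 -0.18" --pt "1.93 -2.83 0 0 0 -0.24" --pt "2.31 -3.6 0 0 0 -0.3"

```text
t: 9.72
position: [0.6098, 0.0469, 0.0693]
orientation: [-0.0, 0.841, -0.541, -0.001]
contact_force: [-5.2, 6.4, 3.5]
opening: 0.0301
```

Call:
apply_moves --pt "0.07 -0.16 0 0 0 -0.012" --pt "0.14 -0.33 0 0 0 -0.025" --pt "0.21 -0.5 0 0 0 -0.037" --pt "0.28 -0.66 0 0 0 -0.05" --pt "0.28 -0.66 0 0 0 -0.05"

```text
t: 10.13
position: [0.6125, 0.0404, 0.0693]
orientation: [-0.0, 0.828, -0.561, -0.0]
contact_force: [-2.9, 3.9, 1.2]
opening: 0.0302
```

```bash
cat >> h.py <<'E'
def force(n=4):
    F=[]
    for i in range(n): arm.read_camera("side"); F.append(arm.observe()["contact_force"])
    o=arm.observe();p=o["position"][:2]-[.479,-.012];f=np.arctan2(p[1],p[0]);F=np.array(F)
    print("phi",f.round(3),"r",np.hypot(*p).round(4),"tangential",(F[:,:2]@[-np.sin(f),np.cos(f)]).round(1),"radial",(F[:,:2]@[np.cos(f),np.sin(f)]).round(1),"z",F[:,2].round(1))
E
python3 - <<'E'
from h import *
force()
p,d=arm.read_camera("side");cv2.imwrite("pics/side5.png",cv2.resize(p[200:300,270:390,::-1],None,fx=5,fy=5,interpolation=cv2.INTER_CUBIC))
E
```

```text
phi 0.374 r 0.1434 tangential [5.2 4.8 5.5 4.7] radial [-0.3 -2.1 -1.6 -1. ] z [2.5 3.4 3.3 3. ]
```

View pics/side5.png

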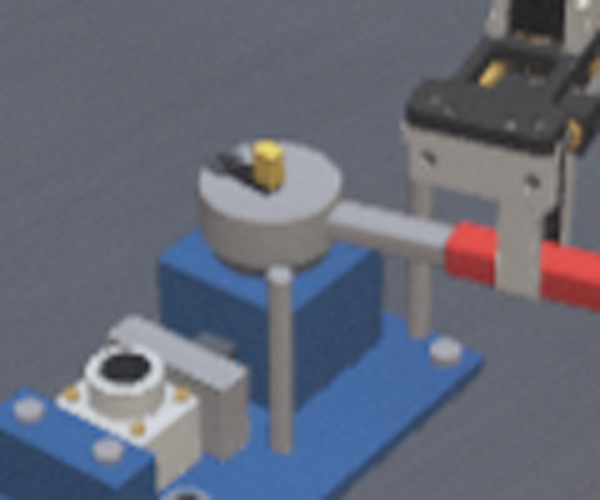

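The fingers straddle the grip at (515,260), the jaw is being driven at about 5 N, and the lever is still set to tighten. I'll carry on in steps.

Call:
apply_moves --pt "0.15 -0.4 0 0 0 -0.03" --pt "0.29 -0.81 0 0 0 -0.06" --pt "0.41 -1.22 0 0 0 -0.09" --pt "0.52 -1.63 0 0 0 -0.12" --pt "0.62 -2.05 0 0 0 -0.15"

```text
t: 10.8
position: [0.6186, 0.02, 0.0693]
orientation: [-0.0, 0.783, -0.622, -0.001]
contact_force: [-4.8, 6.2, 4.7]
opening: 0.0301
```

```bash
python3 -c "
from h import *
force(3)"
```

```text
phi 0.221 r 0.1433 tangential [4.  2.9 3.5] radial [-3.  -2.3 -2.1] z [3.4 2.4 3.3]
```

Call:
apply_moves --pt "0.09 -0.42 0 0 0 -0.03" --pt "0.16 -0.84 0 0 0 -0.06" --pt "0.22 -1.27 0 0 0 -0.09" --pt "0.27 -1.69 0 0 0 -0.12" --pt "0.31 -2.12 0 0 0 -0.15"

```text
t: 11.37
position: [0.6217, -0.0012, 0.0692]
orientation: [-0.0, 0.734, -0.679, -0.001]
contact_force: [-5.0, 6.9, 4.5]
opening: 0.03
```

```bash
python3 -c "
from h import *
force(3)"
```

```text
phi 0.071 r 0.1433 tangential [4.7 3.8 3.8] radial [-2.6 -1.6 -1.4] z [3.7 2.2 1.9]
```

Call:
apply_moves --pt "0.02 -0.43 0 0 0 -0.03" --pt "0.03 -0.86 0 0 0 -0.06" --pt "0.03 -1.29 0 0 0 -0.09" --pt "0.02 -1.71 0 0 0 -0.12" --pt "-0.01 -2.14 0 0 0 -0.15"

```text
t: 11.93
position: [0.6216, -0.0226, 0.0691]
orientation: [0.0, -0.682, 0.732, 0.001]
contact_force: [-4.2, 7.9, 4.2]
opening: 0.0299
```

```bash
python3 -c "
from h import *
force(3)"
```

```text
phi -0.078 r 0.1432 tangential [5.2 3.7 4.5] radial [-3.  -1.8 -2. ] z [2.4 2.2 3.1]
```

Call:
apply_moves --pt "-0.04 -0.43 0 0 0 -0.03" --pt "-0.09 -0.85 0 0 0 -0.06" --pt "-0.16 -1.28 0 0 0 -0.09" --pt "-0.24 -1.7 0 0 0 -0.12" --pt "-0.33 -2.12 0 0 0 -0.15"

```text
t: 12.5
position: [0.6183, -0.0438, 0.069]
orientation: [0.0, -0.625, 0.781, 0.001]
contact_force: [-3.6, 7.6, 2.5]
opening: 0.03
```

```bash
python3 -c "
from h import *
force(3)"
```

```text
phi -0.228 r 0.1431 tangential [4.2 3.7 3.9] radial [-2.3 -3.8 -3.4] z [2.4 1.8 1.7]
```

Call:
apply_moves --pt "-0.1 -0.42 0 0 0 -0.03" --pt "-0.22 -0.83 0 0 0 -0.06" --pt "-0.35 -1.24 0 0 0 -0.09" --pt "-0.49 -1.64 0 0 0 -0.12" --pt "-0.64 -2.04 0 0 0 -0.15"

```text
t: 13.07
position: [0.612, -0.0633, 0.0689]
orientation: [0.001, -0.565, 0.825, 0.001]
contact_force: [-2.1, 15.9, 3.6]
opening: 0.0306
```

```bash
python3 - <<'E'
from h import *
force(3)
p,d=arm.read_camera("top");q,d=arm.read_camera("side")
f=lambda a:cv2.resize(a[:,:,::-1],(400,400),interpolation=cv2.INTER_CUBIC)
cv2.imwrite("pics/c6.png",np.hstack([f(p[200:280,290:370]),f(q[220:320,260:360])]))
E
```

```text
phi -0.37 r 0.1426 tangential [ 9.2 10.7  9.3] radial [-7.2 -7.2 -6.9] z [2.7 3.7 2.6]
```

View pics/c6.png

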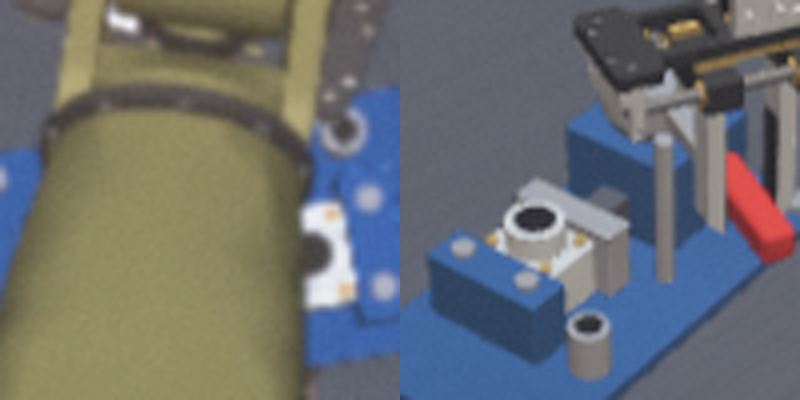

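Force is climbing: about 10 N static at handle angle about 0.5, which is short of the stop. To make sure it is the clamp and not the end of travel, I'll swing back and feel it again on a second stroke.

Call:
apply_moves --pt "0.5 1.4 0 0 0 0.1" --pt "0.8 2.7 0 0 0 0.2" --pt "1.0 4.2 0 0 0 0.3" --pt "1.0 5.6 0 0 0 0.4" --pt "0.9 7.0 0 0 0 0.5"

```text
t: 13.73
position: [0.6216, 0.0051, 0.0689]
orientation: [0.0, 0.753, -0.658, 0.001]
contact_force: [1.4, -2.0, -0.9]
opening: 0.0301
```

Call:
apply_moves --pt "-0.2 1.1 0 0 0 0.08" --pt "-0.5 2.2 0 0 0 0.16" --pt "-0.8 3.3 0 0 0 0.24" --pt "-1.3 4.4 0 0 0 0.32" --pt "-1.8 5.4 0 0 0 0.4"

```text
t: 14.15
position: [0.6034, 0.0591, 0.069]
orientation: [0.0, 0.869, -0.496, 0.001]
contact_force: [0.8, -1.5, 0.5]
opening: 0.0301
```

Call:
apply_moves --pt "-0.29 0.49 0 0 0 0.04" --pt "-0.61 0.97 0 0 0 0.08" --pt "-0.94 1.43 0 0 0 0.12" --pt "-1.29 1.89 0 0 0 0.16" --pt "-1.66 2.32 0 0 0 0.2"

```text
t: 14.57
position: [0.587, 0.0821, 0.069]
orientation: [-0.0, 0.913, -0.407, 0.001]
contact_force: [2.5, -0.9, 0.3]
opening: 0.0302
```

```bash
python3 -c "
from h import *
force(3)
for s in [(.72,.62),(.62,.52),(.52,.42),(.42,.32),(.32,.22),(.22,.12),(.12,.02),(.02,-.08)]:
    a=s[0]; print(a,[[float(round(14.3*(np.cos(p)-np.cos(a)),2)),float(round(14.3*(np.sin(p)-np.sin(a)),2)),0,0,0,float(round(p-a,3))] for p in np.linspace(*s,6)[1:]])"
```

```text
phi 0.719 r 0.1429 tangential [-0.4 -0.4  0.4] radial [-0.1  0.4  0.1] z [ 0.3 -0.5 -0.3]
0.72 [[0.19, -0.22, 0, 0, 0, -0.02], [0.37, -0.44, 0, 0, 0, -0.04], [0.55, -0.66, 0, 0, 0, -0.06], [0.72, -0.89, 0, 0, 0, -0.08], [0.89, -1.12, 0, 0, 0, -0.1]]
0.62 [[0.16, -0.23, 0, 0, 0, -0.02], [0.32, -0.47, 0, 0, 0, -0.04], [0.48, -0.71, 0, 0, 0, -0.06], [0.63, -0.96, 0, 0, 0, -0.08], [0.77, -1.2, 0, 0, 0, -0.1]]
0.52 [[0.14, -0.25, 0, 0, 0, -0.02], [0.27, -0.5, 0, 0, 0, -0.04], [0.4, -0.76, 0, 0, 0, -0.06], [0.53, -1.01, 0, 0, 0, -0.08], [0.65, -1.27, 0, 0, 0, -0.1]]
0.42 [[0.11, -0.26, 0, 0, 0, -0.02], [0.22, -0.53, 0, 0, 0, -0.04], [0.33, -0.79, 0, 0, 0, -0.06], [0.42, -1.06, 0, 0, 0, -0.08], [0.52, -1.33, 0, 0, 0, -0.1]]
0.32 [[0.09, -0.27, 0, 0, 0, -0.02], [0.17, -0.55, 0, 0, 0, -0.04], [0.25, -0.82, 0, 0, 0, -0.06], [0.32, -1.1, 0, 0, 0, -0.08], [0.38, -1.38, 0, 0, 0, -0.1]]
0.22 [[0.06, -0.28, 0, 0, 0, -0.02], [0.11, -0.56, 0, 0, 0, -0.04], [0.16, -0.84, 0, 0, 0, -0.06], [0.2, -1.13, 0, 0, 0, -0.08], [0.24, -1.41, 0, 0, 0, -0.1]]
0.12 [[0.03, -0.28, 0, 0, 0, -0.02], [0.06, -0.57, 0, 0, 0, -0.04], [0.08, -0.85, 0, 0, 0, -0.06], [0.09, -1.14, 0, 0, 0, -0.08], [0.1, -1.43, 0, 0, 0, -0.1]]
0.02 [[0.0, -0.29, 0, 0, 0, -0.02], [0.0, -0.57, 0, 0, 0, -0.04], [-0.01, -0.86, 0, 0, 0, -0.06], [-0.02, -1.14, 0, 0, 0, -0.08], [-0.04, -1.43, 0, 0, 0, -0.1]]
```

Call:
apply_moves --pt "0.19 -0.22 0 0 0 -0.02" --pt "0.37 -0.44 0 0 0 -0.04" --pt "0.55 -0.66 0 0 0 -0.06" --pt "0.72 -0.89 0 0 0 -0.08" --pt "0.89 -1.12 0 0 0 -0.1"

```text
t: 15.13
position: [0.5955, 0.0706, 0.0688]
orientation: [0.0, 0.891, -0.455, -0.0]
contact_force: [-0.9, 0.3, 0.5]
opening: 0.0301
```

Call:
apply_moves --pt "0.16 -0.23 0 0 0 -0.02" --pt "0.32 -0.47 0 0 0 -0.04" --pt "0.48 -0.71 0 0 0 -0.06" --pt "0.63 -0.96 0 0 0 -0.08" --pt "0.77 -1.2 0 0 0 -0.1"

```text
t: 15.55
position: [0.6031, 0.0587, 0.0688]
orientation: [0.0, 0.867, -0.498, -0.0]
contact_force: [-1.8, 0.6, 0.4]
opening: 0.03
```

Call:
apply_moves --pt "0.14 -0.25 0 0 0 -0.02" --pt "0.27 -0.5 0 0 0 -0.04" --pt "0.4 -0.76 0 0 0 -0.06" --pt "0.53 -1.01 0 0 0 -0.08" --pt "0.65 -1.27 0 0 0 -0.1"

```text
t: 15.97
position: [0.6096, 0.0461, 0.0688]
orientation: [0.0, 0.841, -0.541, -0.0]
contact_force: [-2.6, 0.9, -0.3]
opening: 0.0299
```

Call:
apply_moves --pt "0.06 -0.13 0 0 0 -0.01" --pt "0.11 -0.26 0 0 0 -0.02" --pt "0.17 -0.4 0 0 0 -0.03" --pt "0.22 -0.53 0 0 0 -0.04" --pt "0.28 -0.66 0 0 0 -0.05"

```text
t: 16.38
position: [0.6123, 0.0397, 0.0688]
orientation: [0.0, 0.828, -0.561, -0.0]
contact_force: [-1.5, 1.7, 0.9]
opening: 0.0303
```

Call:
apply_moves --pt "0.05 -0.13 0 0 0 -0.01" --pt "0.1 -0.27 0 0 0 -0.02" --pt "0.15 -0.4 0 0 0 -0.03" --pt "0.2 -0.54 0 0 0 -0.04" --pt "0.24 -0.67 0 0 0 -0.05"

```text
t: 16.8
position: [0.6147, 0.0329, 0.0688]
orientation: [0.0, 0.813, -0.582, -0.0]
contact_force: [-3.8, 2.5, 0.7]
opening: 0.0298
```

Call:
apply_moves --pt "0.04 -0.14 0 0 0 -0.01" --pt "0.09 -0.27 0 0 0 -0.02" --pt "0.13 -0.41 0 0 0 -0.03" --pt "0.17 -0.55 0 0 0 -0.04" --pt "0.21 -0.68 0 0 0 -0.05"

```text
t: 17.22
position: [0.6167, 0.0263, 0.0688]
orientation: [0.0, 0.799, -0.602, -0.0]
contact_force: [-5.1, 4.3, 0.7]
opening: 0.0303
```

Call:
apply_moves --pt "0.03 -0.11 0 0 0 -0.008" --pt "0.06 -0.22 0 0 0 -0.016" --pt "0.08 -0.33 0 0 0 -0.024" --pt "0.11 -0.41 0 0 0 -0.03" --pt "0.11 -0.41 0 0 0 -0.03"

```text
t: 17.63
position: [0.6177, 0.0222, 0.0688]
orientation: [0.0, 0.789, -0.614, -0.0]
contact_force: [-5.0, 4.1, 0.2]
opening: 0.03
```

```bash
python3 -c "
from h import *
force(3)
for s in [(.24,.20),(.20,.16),(.16,.12),(.12,.08),(.08,.04),(.04,0)]:
    a=s[0]; print(a,[[float(round(14.3*(np.cos(p)-np.cos(a)),2)),float(round(14.3*(np.sin(p)-np.sin(a)),2)),0,0,0,float(round(p-a,3))] for p in np.linspace(*s,5)[1:]])"
```

```text
phi 0.242 r 0.1429 tangential [4.5 4.8 4.4] radial [-3.9 -3.9 -4.8] z [0.9 1.6 1.8]
0.24 [[0.03, -0.14, 0, 0, 0, -0.01], [0.07, -0.28, 0, 0, 0, -0.02], [0.1, -0.42, 0, 0, 0, -0.03], [0.12, -0.56, 0, 0, 0, -0.04]]
0.2 [[0.03, -0.14, 0, 0, 0, -0.01], [0.05, -0.28, 0, 0, 0, -0.02], [0.08, -0.42, 0, 0, 0, -0.03], [0.1, -0.56, 0, 0, 0, -0.04]]
0.16 [[0.02, -0.14, 0, 0, 0, -0.01], [0.04, -0.28, 0, 0, 0, -0.02], [0.06, -0.42, 0, 0, 0, -0.03], [0.08, -0.57, 0, 0, 0, -0.04]]
0.12 [[0.02, -0.14, 0, 0, 0, -0.01], [0.03, -0.28, 0, 0, 0, -0.02], [0.04, -0.43, 0, 0, 0, -0.03], [0.06, -0.57, 0, 0, 0, -0.04]]
0.08 [[0.01, -0.14, 0, 0, 0, -0.01], [0.02, -0.29, 0, 0, 0, -0.02], [0.03, -0.43, 0, 0, 0, -0.03], [0.03, -0.57, 0, 0, 0, -0.04]]
0.04 [[0.01, -0.14, 0, 0, 0, -0.01], [0.01, -0.29, 0, 0, 0, -0.02], [0.01, -0.43, 0, 0, 0, -0.03], [0.01, -0.57, 0, 0, 0, -0.04]]
```

Call:
apply_moves --pt "0.03 -0.14 0 0 0 -0.01" --pt "0.07 -0.28 0 0 0 -0.02" --pt "0.1 -0.42 0 0 0 -0.03" --pt "0.12 -0.56 0 0 0 -0.04" --pt "0.12 -0.56 0 0 0 -0.04"

```text
t: 18.2
position: [0.6189, 0.0168, 0.0688]
orientation: [-0.0, 0.777, -0.63, -0.001]
contact_force: [-4.6, 4.1, 1.9]
opening: 0.0299
```

```bash
python3 -c "
from h import *
force(2)"
```

```text
phi 0.203 r 0.1428 tangential [5.3 5.8] radial [-4.3 -4.7] z [1. 1.]
```

Call:
apply_moves --pt "0.03 -0.14 0 0 0 -0.01" --pt "0.05 -0.28 0 0 0 -0.02" --pt "0.08 -0.42 0 0 0 -0.03" --pt "0.1 -0.56 0 0 0 -0.04" --pt "0.1 -0.56 0 0 0 -0.04"

```text
t: 18.72
position: [0.6197, 0.0115, 0.0688]
orientation: [-0.0, 0.764, -0.645, -0.001]
contact_force: [-6.9, 5.9, 1.5]
opening: 0.0303
```

Call:
apply_moves --pt "0.02 -0.14 0 0 0 -0.01" --pt "0.04 -0.28 0 0 0 -0.02" --pt "0.06 -0.42 0 0 0 -0.03" --pt "0.08 -0.57 0 0 0 -0.04" --pt "0.08 -0.57 0 0 0 -0.04"

```text
t: 19.13
position: [0.6204, 0.0061, 0.0688]
orientation: [-0.0, 0.751, -0.66, -0.001]
contact_force: [-7.5, 7.7, 2.9]
opening: 0.0301
```

```bash
python3 -c "
from h import *
force(3)"
```

```text
phi 0.128 r 0.1426 tangential [9.9 8.8 9.2] radial [-7.1 -6.3 -6.9] z [2.9 2.4 1.8]
```

The force climbs at a quite different angle this time, so it is the clamp. A small step more should reach about 11 N.

Call:
apply_moves --pt "0.01 -0.07 0 0 0 -0.005" --pt "0.02 -0.14 0 0 0 -0.01" --pt "0.03 -0.21 0 0 0 -0.015" --pt "0.04 -0.28 0 0 0 -0.02" --pt "0.04 -0.28 0 0 0 -0.02"

```text
t: 19.7
position: [0.6207, 0.0036, 0.0688]
orientation: [-0.0, 0.745, -0.667, -0.001]
contact_force: [-8.3, 10.3, 3.3]
opening: 0.0301
```

```bash
python3 -c "
from h import *
force(4)"
```

```text
phi 0.11 r 0.1425 tangential [11.7 10.3  9.6  9.6] radial [-7.9 -8.  -7.4 -6.5] z [3.4 3.  2.1 2.7]
```

Call:
apply_moves --pt "0.01 -0.05 0 0 0 -0.003" --pt "0.01 -0.1 0 0 0 -0.006" --pt "0.01 -0.14 0 0 0 -0.01" --pt "0.01 -0.18 0 0 0 -0.012" --pt "0.01 -0.18 0 0 0 -0.012"

```text
t: 20.32
position: [0.6208, 0.002, 0.0688]
orientation: [-0.0, 0.741, -0.672, -0.001]
contact_force: [-8.4, 11.0, 3.2]
opening: 0.0303
```

```bash
python3 -c "
from h import *
force(4)"
```

```text
phi 0.098 r 0.1425 tangential [11.2 11.4 11.1 12. ] radial [-7.5 -7.  -7.1 -8.3] z [3.6 3.  2.1 2.3]
```

11.4 N reached. Let go: open, back off, rise.

Call:
apply_moves --pt "0 0.3 0 0 0 0" --pt "0 0.6 0 0 0 0" --pt "0 0.6 0 0 0 0" --pt "0 0.6 0 0 0 0" --pt "0 0.6 0 0 0 0" --grip 5.5

```text
t: 20.93
position: [0.6215, 0.0066, 0.0689]
orientation: [-0.0, 0.741, -0.672, 0.0]
contact_force: [-3.4, 3.1, 0.7]
opening: 0.0549
```

Call:
apply_moves --pt "0 0 1.5 0 0 0" --pt "0 0 4 0 0 0" --pt "0 0 7 0 0 0" --pt "0 0 10 0 0 0" --pt "0 0 13 0 0 0"

```text
t: 21.35
position: [0.6218, 0.006, 0.2006]
orientation: [-0.0, 0.741, -0.672, 0.001]
contact_force: [-0.2, 0.2, -0.5]
opening: 0.0553
```

Call:
apply_moves --pt "-1 4 0 0 0 0" --pt "-2 8 0 0 0 0" --pt "-3 12 0 0 0 0" --pt "-5 15.5 0 0 0 0" --pt "-8 18 0 0 0 0"

```text
t: 21.77
position: [0.5416, 0.1886, 0.1986]
orientation: [-0.0, 0.741, -0.672, 0.0]
contact_force: [-0.6, 0.1, -0.2]
opening: 0.055
```

```bash
python3 - <<'E'
from h import *
p,d=arm.read_camera("top");q,d=arm.read_camera("side");print(arm.observe()["position"],arm.observe()["contact_force"])
np.save("topf.npy",p);
f=lambda a:cv2.resize(a[:,:,::-1],(400,400),interpolation=cv2.INTER_CUBIC)
cv2.imwrite("pics/c7.png",np.hstack([f(p[180:280,280:380]),f(q[210:320,260:370])]))
E
```

```text
[0.5393189  0.18966475 0.19953041] [-0.15937403 -0.04206279 -0.3782474 ]
```

View pics/c7.png

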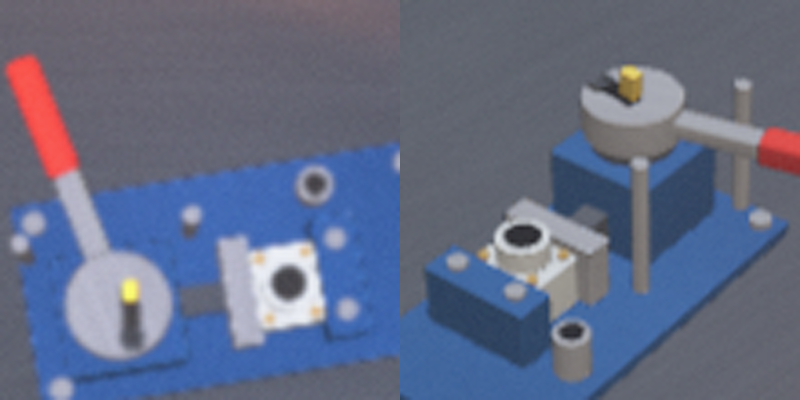

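```bash
python3 -c "
from h import *
o=arm.observe();print(o['t'],o['contact_force'])
arm.job_done()"
```

```text
21.8667 [-0.15937403 -0.04206279 -0.3782474 ]
the job is handed in; nothing more can be done
```

I pushed the lever fully over to tighten, worked the red handle through two clockwise strokes to about 11.4 N at the grip, let go and handed in at 21.9 s. No verdict is reported, and I couldn't measure the clamping force on the housing itself.

**Lever:** It took about 2–3 N to move and about 7 N against its stop. In the last picture it sits about 0.34 rad clockwise of the handle.

**Clamping:** The first stroke drove the jaw at about 4 N, then reached about 10 N. On the second stroke the force climbed again at a different handle angle, so the resistance was the clamp and not the handle's stop. I stopped at a steady 11–12 N.

**Final check:** The housing stands upright between jaw and back stop, and the socket next to it is in place. I didn't check the other loose items closely. The wrist force reads about zero with the gripper well clear.

**What disagreed:**
- **Fingertip height:** The fingertips looked about 30 mm above the reported TCP. My first push at the lever passed over it without touching, and I corrected for this.
- **Sideways load:** There was also about 7 N along the handle while clamping, which I took to be pad friction and left out of the pull.
- **Spring-back:** The handle sprang back about 0.3 rad on release, more than the "little" described, with no visible loosening of the jaw.
- **Brief peak:** A reading during the fast end of the first stroke was near 15–16 N, falling to about 10 N at rest. The housing looks intact.

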